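Charge the jar mill with grinding media

TASK

Charge the jar mill: use the scoop to take at least three of the five white grinding cylinders out of the steel tray and tip them into the mill's jar, without touching the cylinders with the gripper and without spilling any; those you do not use stay in the tray. Lay the scoop back in the tray, blade down, and once the jar is charged swing the cover over it until it is fully home against its stop. Leave the other things on the bench where they stand.

Things in the scene. Friction and masses are not known exactly. Their poses are not given: they have to be found in the camera images.
- tray: shallow open steel tray, fixed to the bench, 168 (its x) x 112 (its y) x 24 mm high; origin under its centre; floor 4 mm thick, walls 4 mm thick, so the inside measures 160 x 104 mm and 20 mm deep. Its +x end points roughly away from the robot
- scoop: loose steel scoop, 120 g, standing in the tray's far half: blade 70 mm long (x), 60 wide, 26 high, floor 2.4 mm, open on top and at its -x end (the lip, towards the pieces); sides 26 high back of x = -9, 13 high to x = -18, none beyond. Origin: middle of the blade's underside; +x to the handle, z up. The neck rises from the back wall to a black grip over the tray's +x end wall
- scoop_grip (a point): the place to hold the scoop: in the black grip, 80 mm behind and 55 mm above the scoop's origin. The grip is a straight bar along the scoop's x, 66 mm long (x = 59 to 125 mm), 14 mm wide, 20 mm high (z = 45 to 65 mm); it can be taken from above across its 14 mm
- scoop_lip (a point): middle of the blade's front lip, on the underside, at x = -35 mm from the scoop's origin
- mill: small bench jar mill, fixed: light base 215 (its x) x 130 mm (y), 36 mm high, grey motor cover behind (66 mm high), open steel jar in front, an upright post for the cover; origin under the centre of the base; the -x face with display and dial is the front, roughly towards the robot
- jar_mouth (a point): centre of the steel jar's round mouth, at rim height: 96 mm above the bench, 45 mm in front of the mill's centre. The jar is 100 mm across outside and 92 mm inside, its floor 54 mm below the rim
- cover_pivot (a point): top of the cover's pivot: the vertical axis the cover turns about, 20 mm behind and 55 mm right (-y) of the mill's centre, 105 mm above the bench
- cover (a joint): angle of the jar's cover, a level aluminium disc 104 mm across, 99 to 105 mm above the bench, on an arm from the post; it swings about the vertical pivot with light friction and stays where left. 0 rad: home on its stop, straight over the jar. It opens clockwise from above, to the mill's rear, up to 2.0 rad; starts at 1.3 to 1.9
- cover_knob (a point): centre of the top of the black knob on the cover, 112 mm from the pivot axis; the knob is an upright cylinder 18 mm across, 105 to 135 mm above the bench, that can be pushed from the side
- media_0: one of five equal white ceramic grinding cylinders, 15 mm across and 15 mm high with rounded edges, 15 g; origin at the middle of its lower end face, its z along its axis; at the start standing in the near half of the tray (the -x half)
- media_1: one of five equal white ceramic grinding cylinders, 15 mm across and 15 mm high with rounded edges, 15 g; origin at the middle of its lower end face, its z along its axis; at the start standing in the near half of the tray (the -x half)
- media_2: one of five equal white ceramic grinding cylinders, 15 mm across and 15 mm high with rounded edges, 15 g; origin at the middle of its lower end face, its z along its axis; at the start standing in the near half of the tray (the -x half)
- media_3: one of five equal white ceramic grinding cylinders, 15 mm across and 15 mm high with rounded edges, 15 g; origin at the middle of its lower end face, its z along its axis; at the start standing in the near half of the tray (the -x half)
- media_4: one of five equal white ceramic grinding cylinders, 15 mm across and 15 mm high with rounded edges, 15 g; origin at the middle of its lower end face, its z along its axis; at the start standing in the near half of the tray (the -x half)
- beaker: bystander: small clear 50 ml beaker, 46 mm across, 58 mm high; origin under its centre
- specimen_cup: bystander: screw-cap specimen cup, 38 mm across, 58 mm high; origin under its centre

How it is judged (in metres and radians):
On the way, in this order (a step that is already met when the one before it is completed fails the run):
1. at least three of the five cylinders lie in the mill's jar ((((horizontal distance between media_0 and jar_mouth below 0.046 m and z of media_0 in the frame of jar_mouth between -0.065 and -0.002 m) and (horizontal distance between media_1 and jar_mouth below 0.046 m and z of media_1 in the frame of jar_mouth between -0.065 and -0.002 m) and (horizontal distance between media_2 and jar_mouth below 0.046 m and z of media_2 in the frame of jar_mouth between -0.065 and -0.002 m)) or ((horizontal distance between media_0 and jar_mouth below 0.046 m and z of media_0 in the frame of jar_mouth between -0.065 and -0.002 m) and (horizontal distance between media_1 and jar_mouth below 0.046 m and z of media_1 in the frame of jar_mouth between -0.065 and -0.002 m) and (horizontal distance between media_3 and jar_mouth below 0.046 m and z of media_3 in the frame of jar_mouth between -0.065 and -0.002 m)) or ((horizontal distance between media_0 and jar_mouth below 0.046 m and z of media_0 in the frame of jar_mouth between -0.065 and -0.002 m) and (horizontal distance between media_1 and jar_mouth below 0.046 m and z of media_1 in the frame of jar_mouth between -0.065 and -0.002 m) and (horizontal distance between media_4 and jar_mouth below 0.046 m and z of media_4 in the frame of jar_mouth between -0.065 and -0.002 m)) or ((horizontal distance between media_0 and jar_mouth below 0.046 m and z of media_0 in the frame of jar_mouth between -0.065 and -0.002 m) and (horizontal distance between media_2 and jar_mouth below 0.046 m and z of media_2 in the frame of jar_mouth between -0.065 and -0.002 m) and (horizontal distance between media_3 and jar_mouth below 0.046 m and z of media_3 in the frame of jar_mouth between -0.065 and -0.002 m)) or ((horizontal distance between media_0 and jar_mouth below 0.046 m and z of media_0 in the frame of jar_mouth between -0.065 and -0.002 m) and (horizontal distance between media_2 and jar_mouth below 0.046 m and z of media_2 in the frame of jar_mouth between -0.065 and -0.002 m) and (horizontal distance between media_4 and jar_mouth below 0.046 m and z of media_4 in the frame of jar_mouth between -0.065 and -0.002 m)) or ((horizontal distance between media_0 and jar_mouth below 0.046 m and z of media_0 in the frame of jar_mouth between -0.065 and -0.002 m) and (horizontal distance between media_3 and jar_mouth below 0.046 m and z of media_3 in the frame of jar_mouth between -0.065 and -0.002 m) and (horizontal distance between media_4 and jar_mouth below 0.046 m and z of media_4 in the frame of jar_mouth between -0.065 and -0.002 m)) or ((horizontal distance between media_1 and jar_mouth below 0.046 m and z of media_1 in the frame of jar_mouth between -0.065 and -0.002 m) and (horizontal distance between media_2 and jar_mouth below 0.046 m and z of media_2 in the frame of jar_mouth between -0.065 and -0.002 m) and (horizontal distance between media_3 and jar_mouth below 0.046 m and z of media_3 in the frame of jar_mouth between -0.065 and -0.002 m)) or ((horizontal distance between media_1 and jar_mouth below 0.046 m and z of media_1 in the frame of jar_mouth between -0.065 and -0.002 m) and (horizontal distance between media_2 and jar_mouth below 0.046 m and z of media_2 in the frame of jar_mouth between -0.065 and -0.002 m) and (horizontal distance between media_4 and jar_mouth below 0.046 m and z of media_4 in the frame of jar_mouth between -0.065 and -0.002 m)) or ((horizontal distance between media_1 and jar_mouth below 0.046 m and z of media_1 in the frame of jar_mouth between -0.065 and -0.002 m) and (horizontal distance between media_3 and jar_mouth below 0.046 m and z of media_3 in the frame of jar_mouth between -0.065 and -0.002 m) and (horizontal distance between media_4 and jar_mouth below 0.046 m and z of media_4 in the frame of jar_mouth between -0.065 and -0.002 m)) or ((horizontal distance between media_2 and jar_mouth below 0.046 m and z of media_2 in the frame of jar_mouth between -0.065 and -0.002 m) and (horizontal distance between media_3 and jar_mouth below 0.046 m and z of media_3 in the frame of jar_mouth between -0.065 and -0.002 m) and (horizontal distance between media_4 and jar_mouth below 0.046 m and z of media_4 in the frame of jar_mouth between -0.065 and -0.002 m)))), for 0.2 s.
2. the cover is swung over the jar, fully home (value of joint cover below 0.06 rad), for 0.2 s.
At the end, for the whole second after the job is handed in: At least three cylinders lie below the rim in the jar, the others in the tray, none on the bench; the cover is within 0.06 rad of its stop; the scoop lies released in the tray, mid-blade inside its walls, under 35 mm up, within 0.4 rad of level; all at rest ((((horizontal distance between media_0 and jar_mouth below 0.046 m and z of media_0 in the frame of jar_mouth between -0.065 and -0.002 m) and (horizontal distance between media_1 and jar_mouth below 0.046 m and z of media_1 in the frame of jar_mouth between -0.065 and -0.002 m) and (horizontal distance between media_2 and jar_mouth below 0.046 m and z of media_2 in the frame of jar_mouth between -0.065 and -0.002 m)) or ((horizontal distance between media_0 and jar_mouth below 0.046 m and z of media_0 in the frame of jar_mouth between -0.065 and -0.002 m) and (horizontal distance between media_1 and jar_mouth below 0.046 m and z of media_1 in the frame of jar_mouth between -0.065 and -0.002 m) and (horizontal distance between media_3 and jar_mouth below 0.046 m and z of media_3 in the frame of jar_mouth between -0.065 and -0.002 m)) or ((horizontal distance between media_0 and jar_mouth below 0.046 m and z of media_0 in the frame of jar_mouth between -0.065 and -0.002 m) and (horizontal distance between media_1 and jar_mouth below 0.046 m and z of media_1 in the frame of jar_mouth between -0.065 and -0.002 m) and (horizontal distance between media_4 and jar_mouth below 0.046 m and z of media_4 in the frame of jar_mouth between -0.065 and -0.002 m)) or ((horizontal distance between media_0 and jar_mouth below 0.046 m and z of media_0 in the frame of jar_mouth between -0.065 and -0.002 m) and (horizontal distance between media_2 and jar_mouth below 0.046 m and z of media_2 in the frame of jar_mouth between -0.065 and -0.002 m) and (horizontal distance between media_3 and jar_mouth below 0.046 m and z of media_3 in the frame of jar_mouth between -0.065 and -0.002 m)) or ((horizontal distance between media_0 and jar_mouth below 0.046 m and z of media_0 in the frame of jar_mouth between -0.065 and -0.002 m) and (horizontal distance between media_2 and jar_mouth below 0.046 m and z of media_2 in the frame of jar_mouth between -0.065 and -0.002 m) and (horizontal distance between media_4 and jar_mouth below 0.046 m and z of media_4 in the frame of jar_mouth between -0.065 and -0.002 m)) or ((horizontal distance between media_0 and jar_mouth below 0.046 m and z of media_0 in the frame of jar_mouth between -0.065 and -0.002 m) and (horizontal distance between media_3 and jar_mouth below 0.046 m and z of media_3 in the frame of jar_mouth between -0.065 and -0.002 m) and (horizontal distance between media_4 and jar_mouth below 0.046 m and z of media_4 in the frame of jar_mouth between -0.065 and -0.002 m)) or ((horizontal distance between media_1 and jar_mouth below 0.046 m and z of media_1 in the frame of jar_mouth between -0.065 and -0.002 m) and (horizontal distance between media_2 and jar_mouth below 0.046 m and z of media_2 in the frame of jar_mouth between -0.065 and -0.002 m) and (horizontal distance between media_3 and jar_mouth below 0.046 m and z of media_3 in the frame of jar_mouth between -0.065 and -0.002 m)) or ((horizontal distance between media_1 and jar_mouth below 0.046 m and z of media_1 in the frame of jar_mouth between -0.065 and -0.002 m) and (horizontal distance between media_2 and jar_mouth below 0.046 m and z of media_2 in the frame of jar_mouth between -0.065 and -0.002 m) and (horizontal distance between media_4 and jar_mouth below 0.046 m and z of media_4 in the frame of jar_mouth between -0.065 and -0.002 m)) or ((horizontal distance between media_1 and jar_mouth below 0.046 m and z of media_1 in the frame of jar_mouth between -0.065 and -0.002 m) and (horizontal distance between media_3 and jar_mouth below 0.046 m and z of media_3 in the frame of jar_mouth between -0.065 and -0.002 m) and (horizontal distance between media_4 and jar_mouth below 0.046 m and z of media_4 in the frame of jar_mouth between -0.065 and -0.002 m)) or ((horizontal distance between media_2 and jar_mouth below 0.046 m and z of media_2 in the frame of jar_mouth between -0.065 and -0.002 m) and (horizontal distance between media_3 and jar_mouth below 0.046 m and z of media_3 in the frame of jar_mouth between -0.065 and -0.002 m) and (horizontal distance between media_4 and jar_mouth below 0.046 m and z of media_4 in the frame of jar_mouth between -0.065 and -0.002 m))) and value of joint cover below 0.06 rad and velocity of joint cover between -0.05 and 0.05 rad/s and ((horizontal distance between media_0 and jar_mouth below 0.046 m and z of media_0 in the frame of jar_mouth between -0.065 and -0.002 m) or (x of media_0 in the frame of tray between -0.081 and 0.081 m and y of media_0 in the frame of tray between -0.053 and 0.053 m and z of media_0 in the frame of tray between 0 and 0.04 m)) and ((horizontal distance between media_1 and jar_mouth below 0.046 m and z of media_1 in the frame of jar_mouth between -0.065 and -0.002 m) or (x of media_1 in the frame of tray between -0.081 and 0.081 m and y of media_1 in the frame of tray between -0.053 and 0.053 m and z of media_1 in the frame of tray between 0 and 0.04 m)) and ((horizontal distance between media_2 and jar_mouth below 0.046 m and z of media_2 in the frame of jar_mouth between -0.065 and -0.002 m) or (x of media_2 in the frame of tray between -0.081 and 0.081 m and y of media_2 in the frame of tray between -0.053 and 0.053 m and z of media_2 in the frame of tray between 0 and 0.04 m)) and ((horizontal distance between media_3 and jar_mouth below 0.046 m and z of media_3 in the frame of jar_mouth between -0.065 and -0.002 m) or (x of media_3 in the frame of tray between -0.081 and 0.081 m and y of media_3 in the frame of tray between -0.053 and 0.053 m and z of media_3 in the frame of tray between 0 and 0.04 m)) and ((horizontal distance between media_4 and jar_mouth below 0.046 m and z of media_4 in the frame of jar_mouth between -0.065 and -0.002 m) or (x of media_4 in the frame of tray between -0.081 and 0.081 m and y of media_4 in the frame of tray between -0.053 and 0.053 m and z of media_4 in the frame of tray between 0 and 0.04 m)) and x of scoop in the frame of tray between -0.075 and 0.075 m and y of scoop in the frame of tray between -0.05 and 0.05 m and z of scoop in the frame of tray between -0.01 and 0.035 m and angle between scoop's own z axis and vertical below 0.4 rad and linear speed of scoop below 0.03 m/s and linear speed of each of media_0, media_1, media_2, media_3, media_4 below 0.05 m/s); the robot touches nothing.
It fails at once if the gripper touches a grinding cylinder (contact force between the fingers and media_0 above 0.5 N or contact force between the fingers and media_1 above 0.5 N or contact force between the fingers and media_2 above 0.5 N or contact force between the fingers and media_3 above 0.5 N or contact force between the fingers and media_4 above 0.5 N).
It fails at once if a bystander is moved by more than 30 mm (distance of any of beaker, specimen_cup from where it was at the start of the episode above 0.03 m).
It also fails if it takes over 72 s, if anything falls off the work surface, if the arm or the gripper's body presses on something with over 40 N, if the wrist force passes 120 N, or if a joint passes its speed limit or range.

ROBOT

A 6-joint arm with a two-finger parallel gripper is mounted at the origin on the work surface; the furniture and walls round the work are solid. World frame = base frame: x ahead of the robot, y to its left, z up, the work surface at z = 0. Lengths are in m, angles in degrees, forces in N, time in s.
With the tool pointing down it reaches from about 0.35 to 0.85 m from the base axis. Payload 8.1 kg.
Tool frame: the origin (TCP) lies at the very end of the fingers, on their centre line; the grasp point (between the pads) lies 19 mm behind it (arm.grip_depth is the distance from the TCP to the grasp point, in m); z points along the fingers, y is the line along which they close (so a half turn about z gives the same grasp; the last joint's range is limited). The gripper opens to 93 mm and grips with 3 to 60 N. Pads are 15 mm wide; open, the fingers measure 128 mm over their backs; the gripper's body (75 mm by 188 mm) begins 65 mm behind the grasp point.
Start: joints at [63.002, 7.471, 85.268, -0, 87.261, -4.893], TCP at [0.226, 0.556, 0.219] pointing down, gripper open.
Joint ranges: [-169.43, 169.43], [-51.17, 129.36], [1.28, 143.12], [-76.62, 256.62], [0, 156.53], [-152.29, 152.29]. Speed limits (degrees/s): [136.94, 136.94, 159.86, 180, 180, 180].

INTERFACE

Orientations are given as [roll, pitch, yaw] about the fixed x, y, z axes, in that order (R = Rz(yaw) Ry(pitch) Rx(roll)).
In Python, from bench import arm gives the robot as it stands. The module is installed in compiled form; this text tells all that it offers.
- The arm moves only by the shell command python3 -m pendant 'ROWS' [FORCE]. ROWS is JSON, a list that holds one entry, the list of rows, each a list of 7 numbers: the opening, from 0 (shut) to 1 (fully open), then the shift along the tool's x, y, z in cm, then the turn, a rotation vector about the tool's x, y, z in degrees. In form: [[[grip, x, y, z, rx, ry, rz], ...]]. A call has 1 to 10 rows; each row shifts and turns the commanded pose from where the row before left it, along the tool's axes as they then stand; what a row does not reach is not made up. A row lasts 1/8 s, in which the tool goes at most 62.5 mm and 10.7 degrees, less where a joint would pass 70% of its speed; a pose out of reach is approached as far as the arm can. A call with a gripper value outside its range is refused whole. The fingers move at their own pace and stop on an object; FORCE is the grip in N (left out, the last holds). Time passes only in rows, so rows that do not move let the fingers close. It gives the time, the measured TCP pose, the force, the opening and the grip force at its end, in the units of the state.
- arm.read_state(): the state, without advancing time (a new reading comes with each control period).
- arm.read_camera(name): name is "scene" or "top" or "wrist"; returns a dict with "img" (480x640x3 uint8, red, green, blue), "fx", "fy", "cx", "cy" (pixels), "D" ([k1, k2, p1, p2, k3] as OpenCV has them; the pictures are not rectified), "view" (4x4, takes a point from world to camera coordinates); the wrist camera has in their place "hand_eye" (4x4, takes a point from camera to tool coordinates, whose origin is the TCP and whose axes are the flange's). Camera axes: x right, y down, z forward; pixel columns grow to the right and rows downward; lengths in m; the calibration is good to about 2 mm. A picture is of the moment at which its call begins: read the wrist's pose just before it. There is no depth.
- arm.sign_off(): hands the job in; it is judged then, once.
The state is a dict: "clock": time; "joint_pos": joint angles; "joint_velocities": joint speeds; "joint_torque": joint torques, N m; "tool_pos": TCP position; "orientation": TCP orientation; "contact_force": force on the tool from outside, world axes, zero at the start; "wrist_torque": the same for the moment, N m; "opening": finger opening in m; "grasp_force": force on a finger pad.
Only numpy, scipy, OpenCV 4.12 (cv2) and the standard library are available. Lean on these libraries where they do the work, as an engineer would, in place of code of your own. Each camera call takes 0.05 s, during which the arm holds its last target. There are 200 camera calls.

## Working session

There is one attempt and no reset: what is moved stays moved. The work goes in short steps, Python scripts to look and compute and a shell command to move; the robot and the scene stay as the last step left them, time stands still between calls to the robot, and variables do not carry over. Pictures are saved under pics/ and viewed, at most 10 in all, crops included, and the job is handed in when it is done.

```bash
mkdir -p pics; python3 - <<'E'
from bench import arm
import cv2
print(arm.read_state())
for n in("top","scene"):
    c=arm.read_camera(n); cv2.imwrite(f"pics/{n}0.png",c["img"][:,:,::-1])
    print(n,c["fx"],c["fy"],c["cx"],c["cy"],c["D"],c["view"])
E
```

```text
{'clock': 0.0, 'joint_pos': array([ 6.30014150e+01,  7.51421833e+00,  8.53268722e+01, -1.97779049e-03,
        8.72614207e+01, -4.89348955e+00]), 'joint_velocities': array([-0.0027259 ,  0.04400343, -0.02979838, -0.02527402,  0.04904284,
        0.01344329]), 'joint_torque': array([ 1.02679242e-03, -5.59836388e+01, -4.91762674e+01,  7.67429033e-02,
        3.51214490e-02, -1.88934687e-04]), 'tool_pos': array([0.22552836, 0.55540583, 0.21761979]), 'orientation': array([-1.79897694e+02, -6.77642632e-03,  1.57894995e+02]), 'contact_force': array([0.29981505, 0.24978433, 0.14535852]), 'wrist_torque': array([-0.06013332, -0.02814463, -0.03674846]), 'grasp_force': 0.0, 'opening': 0.09285774724758729}
top 498.98719092246347 498.98719092246347 316.31507183853506 241.97771938580553 [-0.1217138  0.         0.         0.         0.       ] [[ 0.00799236 -0.99996464  0.00261364 -0.03592455]
 [-0.98510972 -0.00832247 -0.17172528  0.48946025]
 [ 0.17174096 -0.00120223 -0.98514141  0.96113139]
 [ 0.          0.          0.          1.        ]]
scene 495.2521860648228 495.2521860648228 320.8058854812694 247.2519859094366 [-0.03501067  0.          0.          0.          0.        ] [[ 0.75678658 -0.65354726  0.01224967 -0.35958499]
 [-0.44869469 -0.53301912 -0.71733095  0.2822136 ]
 [ 0.47533899  0.53737007 -0.6966249   0.7612282 ]
 [ 0.          0.          0.          1.        ]]
```

View pics/top0.png

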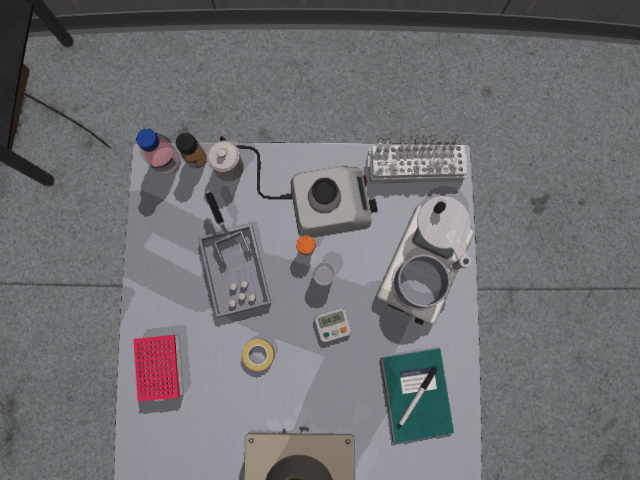

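View pics/scene0.png

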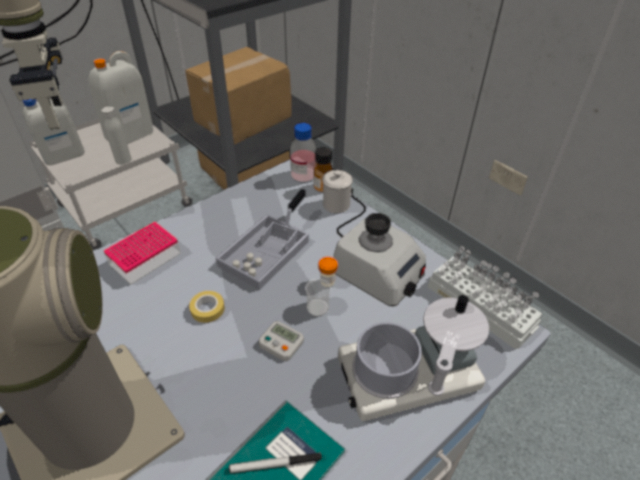

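```bash
cat > h.py <<'E'
import numpy as np, cv2
from bench import arm
def ray(c,uv,z,V=None):
    """pixels -> world points on plane height z"""
    K=np.array([[c["fx"],0,c["cx"]],[0,c["fy"],c["cy"]],[0,0,1]])
    V=c["view"] if V is None else V
    n=cv2.undistortPoints(np.float64(uv).reshape(-1,1,2),K,np.float64(c["D"])).reshape(-1,2)
    R,t=V[:3,:3],V[:3,3]; o=-R.T@t
    d=np.c_[n,np.ones(len(n))]@R
    return o+d*((z-o[2])/d[:,2])[:,None]
def proj(c,P):
    K=np.array([[c["fx"],0,c["cx"]],[0,c["fy"],c["cy"]],[0,0,1]])
    return cv2.projectPoints(np.float64(P).reshape(-1,1,3),cv2.Rodrigues(c["view"][:3,:3])[0],c["view"][:3,3],K,np.float64(c["D"]))[0].reshape(-1,2)
def blobs(m,lo,hi,box):
    x0,y0,x1,y1=box; s=np.zeros_like(m); s[y0:y1,x0:x1]=m[y0:y1,x0:x1]
    n,l,st,ce=cv2.connectedComponentsWithStats(s)
    return [(ce[i],st[i,4]) for i in range(1,n) if lo<=st[i,4]<=hi]
E
python3 - <<'E'
from h import *
c=arm.read_camera("top"); im=c["img"]
a=im[185:330,190:280]; b=im[190:330,370:480]
A=cv2.resize(a,None,fx=4,fy=4,interpolation=cv2.INTER_CUBIC);B=cv2.resize(b,None,fx=4,fy=4,interpolation=cv2.INTER_CUBIC)
o=np.zeros((580,800,3),np.uint8);o[:580,:360]=A;o[:560,360:]=B
cv2.imwrite("pics/crop1.png",o[:,:,::-1])
dark=(im.max(2)<45).astype(np.uint8)
for ce,s in blobs(dark,15,400,(200,185,230,228)): 
    print("grip",ce,s,ray(c,ce,.06)[0])
l=cv2.connectedComponents
ys,xs=np.nonzero(dark[185:228,200:230]); p=ray(c,np.c_[xs+200,ys+185],.062); 
print("grip axis",p.mean(0),np.linalg.eigh(np.cov(p[:,:2].T)))
for ce,s in blobs(dark,10,200,(428,195,452,222)): print("knob",ce,s,ray(c,ce,.125))
w=(im.min(2)>195).astype(np.uint8)
for ce,s in blobs(w,8,150,(222,275,262,312)): print("media",ce,s,ray(c,ce,.016))
E
```

```text
grip [213.975 207.055] 200 [0.55619362 0.17442234 0.06      ]
grip axis [0.55576592 0.17403605 0.062     ] EighResult(eigenvalues=array([1.37963946e-05, 3.52334312e-04]), eigenvectors=array([[ 0.41273761, -0.91084997],
       [-0.91084997, -0.41273761]]))
knob [439.10227273 207.14772727] 88 [[ 0.54384121 -0.26239832  0.125     ]]
```

View pics/crop1.png

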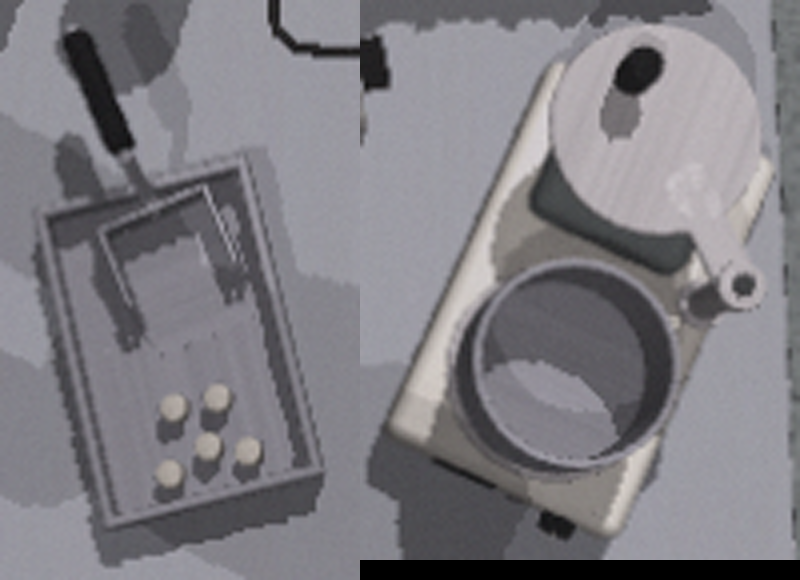

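```bash
python3 - <<'E'
from h import *
np.set_printoptions(precision=4,suppress=True)
c=arm.read_camera("top"); im=c["img"]
L=lambda p:np.float64(p)/4+[190-.375,185-.375]
Rr=lambda p:(np.float64(p)-[360,0])/4+[370-.375,190-.375]
t=ray(c,L([(38,210),(243,155),(322,468),(108,524)]),.024); T=t.mean(0)
print("tray",t,T,[np.linalg.norm(t[i]-t[i-1]) for i in range(4)])
d=t[0]-t[3]+t[1]-t[2]; yaw=np.arctan2(d[1],d[0]); print("yaw",np.degrees(yaw))
tl=lambda p:(np.asarray(p)[:,:2]-T[:2])@np.array([[np.cos(yaw),-np.sin(yaw)],[np.sin(yaw),np.cos(yaw)]])
m=ray(c,L([(173,407),(217,398),(208,446),(248,450),(169,473)]),.017); print("media",m,tl(m)*1000)
b=ray(c,L([(100,235),(207,187)]),.030); print("scoop back",b,np.linalg.norm(b[0]-b[1]),tl(b)*1000)
g=ray(c,L([(75,32),(122,148)]),.063); dd=g[0]-g[1];print("grip",g,np.linalg.norm(dd),np.degrees(np.arctan2(dd[1],dd[0])),tl(g)*1000)
j=ray(c,Rr([(575,365)]),.096); rim=ray(c,Rr([(455,365),(682,365),(575,257),(572,475)]),.096); print("jar",j,rim,rim.mean(0))
pv=ray(c,Rr([(743,287)]),.105); k=ray(c,Rr([(646,64)]),.135); print("pivot",pv,"knob",k,np.linalg.norm((pv-k)[:,:2]))
print("cup/beaker",ray(c,[(306,245)],.058),ray(c,[(324,274)],.058))
e=j-pv; f=k-pv; print(np.degrees(np.arctan2(e[0,1],e[0,0])-np.arctan2(f[0,1],f[0,0])), np.linalg.norm(e[0,:2]))
E
```

```text
tray [[0.5011 0.2101 0.024 ]
 [0.5308 0.1046 0.024 ]
 [0.3704 0.06   0.024 ]
 [0.3409 0.1674 0.024 ]] [0.4358 0.1355 0.024 ] [np.float64(0.16577089778645465), np.float64(0.109619846869828), np.float64(0.16652704886226652), np.float64(0.111293768306341)]
yaw 15.243652327435605
media [[0.4008 0.1375 0.017 ]
 [0.4057 0.1151 0.017 ]
 [0.3812 0.1189 0.017 ]
 [0.3794 0.0985 0.017 ]
 [0.3673 0.1384 0.017 ]] [[-33.2146  11.0743]
 [-34.4213 -11.8224]
 [-57.0295  -1.648 ]
 [-64.1305 -20.9151]
 [-65.3485  20.8205]]
scoop back [[0.4872 0.176  0.03  ]
 [0.5127 0.1218 0.03  ]] 0.059841097185061976 [[ 60.2788  25.4951]
 [ 70.5497 -33.458 ]]
grip [[0.5853 0.1866 0.063 ]
 [0.5257 0.16   0.063 ]] 0.06532177528263475 24.01664994703005 [[157.7287   9.9793]
 [ 93.1712   0.0164]]
jar [[ 0.4075 -0.2347  0.096 ]] [[ 0.4072 -0.1776  0.096 ]
 [ 0.4077 -0.2861  0.096 ]
 [ 0.4591 -0.2361  0.096 ]
 [ 0.3558 -0.2321  0.096 ]] [ 0.4074 -0.233   0.096 ]
pivot [[ 0.4439 -0.3144  0.105 ]] knob [[ 0.5443 -0.2638  0.135 ]] 0.11243111098240594
cup/beaker [[ 0.4808 -0.0115  0.058 ]] [[ 0.4235 -0.0474  0.058 ]]
87.8090733711231 0.08761084593107148
```

```bash
python3 -m pendant '[[[0.5,-4.9,-2.65,0.6,0,0,0],[0.5,-4.9,-2.65,0.6,0,0,0],[0.5,-4.9,-2.65,0.6,0,0,0],[0.5,-4.9,-2.65,0.6,0,0,0],[0.5,-4.9,-2.65,0.6,0,0,0],[0.5,-4.9,-2.65,0.6,0,0,0],[0.5,-4.9,-2.65,0.6,0,0,0],[0.5,-4.9,-2.65,0.6,0,0,0],[0.5,-4.9,-2.65,0.6,0,0,0],[0.5,0,0,0,0,0,-9.2]]]'; python3 -m pendant '[[[0.5,0,0,0,0,0,-9.2],[0.5,0,0,0,0,0,-9.2],[0.5,0,0,0,0,0,-9.2],[0.5,0,0,0,0,0,-9.2],[0.5,0,0,0,0,0,0],[0.5,0,0,0,0,0,0]]]'
cat >> h.py <<'E'
from scipy.spatial.transform import Rotation as Ro
def tool():
    s=arm.read_state(); return np.array(s["tool_pos"]),Ro.from_euler("xyz",s["orientation"],degrees=True),s
def wrist():
    p,R,s=tool(); c=arm.read_camera("wrist"); T=np.eye(4); T[:3,:3]=R.as_matrix(); T[:3,3]=p
    c["view"]=np.linalg.inv(T@c["hand_eye"]); return c
def go(p1,yaw=None,tilt=0):
    """shift in tool cm and turn to reach TCP p1 (yaw of tool with tilt about tool y)"""
    p,R,s=tool(); print("shift cm",np.round(R.inv().apply(np.array(p1)-p)*100,2))
    if yaw is not None:
        G=Ro.from_euler("xyz",[180,0,yaw],degrees=True)*Ro.from_rotvec([0,tilt,0],degrees=True)
        print("turn",np.round((R.inv()*G).as_rotvec(degrees=True),1))
E
python3 - <<'E'
from h import *
p,R,s=tool();print(p,s["orientation"],s["joint_pos"])
c=wrist();cv2.imwrite("pics/w1.png",c["img"][:,:,::-1])
go([.544,.168,.040],204)
print(proj(c,[[.544,.168,.069],[.5257,.160,.069],[.5853,.1866,.069]]))
E
```

```text
clock: 1.45
tool_pos: [0.5461, 0.1654, 0.1637]
orientation: [-179.9, -0.0, 167.0]
contact_force: [0.1, 0.5, -0.2]
opening: 0.0468
grasp_force: 0.0
clock: 2.2
tool_pos: [0.5445, 0.169, 0.1645]
orientation: [180.0, -0.0, -156.3]
contact_force: [-0.4, -0.1, 0.7]
opening: 0.0462
grasp_force: 0.0
[0.5445063  0.16899907 0.16451359] [ 1.79996704e+02 -1.28931051e-02 -1.56310074e+02] [ 1.20900745e+01  4.66814353e+00  9.39685808e+01  6.43889906e-04
  8.13765682e+01 -1.01599948e+02]
shift cm [ 0.09 -0.07 12.45]
turn [ 0.  -0.  -0.3]
[[320.61730338 245.48842714]
 [320.62307835 214.77755365]
 [321.35196279 311.01470823]]
```

View pics/w1.png

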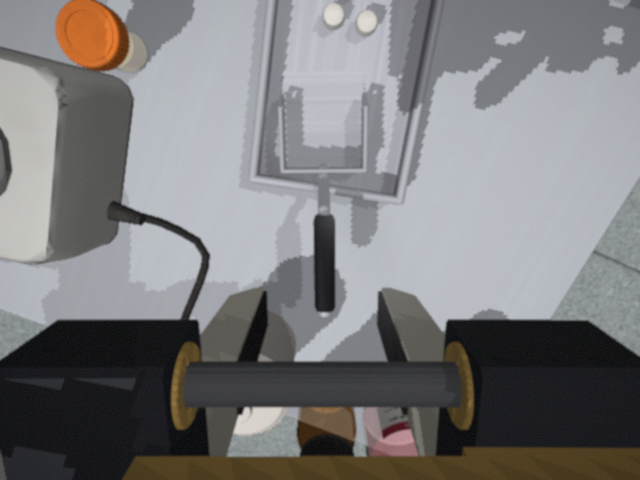

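```bash
python3 - <<'E'
from h import *
c=arm.read_camera("top")
for z in(.03,.07,.1): print(z,ray(c,[(224,155),(224,171),(191,150),(204,164)],z).round(3).tolist())
s=arm.read_camera("scene"); print(proj(s,ray(c,[(224,155)],.07)),proj(s,ray(c,[(224,155)],.1)))
E
```

```text
0.03 [[0.677, 0.165, 0.03], [0.642, 0.163, 0.03], [0.688, 0.236, 0.03], [0.657, 0.207, 0.03]]
0.07 [[0.663, 0.157, 0.07], [0.629, 0.156, 0.07], [0.674, 0.226, 0.07], [0.644, 0.197, 0.07]]
0.1 [[0.652, 0.151, 0.1], [0.619, 0.15, 0.1], [0.662, 0.218, 0.1], [0.633, 0.19, 0.1]]
[[338.66420066 180.8782778 ]] [[337.33322352 172.90442672]]
```

```bash
python3 -m pendant '[[[0.5,0.1,0.05,4,0,0,0],[0.5,0,0.05,4,0,0,0],[0.5,0,0,3,0,0,0],[0.5,0,0,1.4,0,0,0],[0.5,0,0,0,0,0,0],[0,0,0,0,0,0,0],[0,0,0,0,0,0,0],[0,0,0,0,0,0,0],[0,0,0,0,0,0,0],[0,0,0,0,0,0,0]]]' 60
```

```text
clock: 3.6
tool_pos: [0.5437, 0.1696, 0.0411]
orientation: [-180.0, 0.1, -156.1]
contact_force: [0.5, 0.6, 3.6]
opening: 0.0133
grasp_force: 60.0
```

```bash
cat >> h.py <<'E'
TR=np.array([.4358,.1355,0]); TY=15.2
def scoop(lip,yaw,pitch,base=None):
    """TCP for scoop lip (world m), scoop yaw, lip-down pitch deg"""
    S=Ro.from_euler("z",yaw,degrees=True)*Ro.from_euler("y",-pitch,degrees=True)
    tcp=np.array(lip)+S.apply([.115,0,.037]); go(tcp,yaw+180,-pitch); return tcp
def tray(x,y,z): return TR+Ro.from_euler("z",TY,degrees=True).apply([x,y,z])
def lipnow():
    p,R,s=tool(); S=R*Ro.from_euler("xyz",[180,0,180],degrees=True).inv()
    l=p-S.apply([.115,0,.037]); q=Ro.from_euler("z",-TY,degrees=True).apply(l-TR)
    print("lip tray mm",(q*1000).round(1),"eul",S.as_euler("ZYX",degrees=True).round(1)); return l
E
python3 - <<'E'
from h import *
lipnow(); print(scoop(tray(-.005,0,.012),TY,0)); scoop(tray(-.005,0,.006),TY,8)
E
```

```text
lip tray mm [ -0.6 -12.8   4. ] eul [23.9 -0.1 -0. ]
shift cm [ 0.37 -0.41 -0.79]
turn [-0.   0.1  8.7]
[0.54195181 0.16434081 0.049     ]
shift cm [ 0.99 -0.32 -1.75]
turn [ 0.6 -7.9  8.7]
```

```bash
python3 -m pendant '[[[0,0,0,-0.8,0,0,0],[0,0.2,-0.2,0,0,0,4.3],[0,0.2,-0.2,0,0,0,4.4],[0,0.3,0,-0.5,0,-4,0],[0,0.3,0,-0.5,0,-4,0],[0,0,0,0,0,0,0]]]'
python3 - <<'E'
from h import *
print(lipnow());  scoop(tray(-.005,0,.0045),TY,8)
E
```

```text
clock: 4.35
tool_pos: [0.5337, 0.1624, 0.0584]
orientation: [180.0, 8.0, -164.8]
contact_force: [-0.1, 1.0, -0.2]
opening: 0.0142
grasp_force: 60.0
lip tray mm [-7.2  0.3  5.9] eul [15.2 -8.   0. ]
[0.42877345 0.1338755  0.00588267]
shift cm [-0.2  -0.03  0.16]
turn [-0. -0. -0.]
```

```bash
python3 -m pendant '[[[0,0,0,0.16,0,0,0],[0,0.99,0,-0.14,0,0,0],[0,0.99,0,-0.14,0,0,0],[0,0.99,0,-0.14,0,0,0],[0,0.99,0,-0.14,0,0,0],[0,0.99,0,-0.14,0,0,0],[0,0,0,0,0,0,0]]]'
python3 - <<'E'
from h import *
lipnow(); c=arm.read_camera("top"); s=arm.read_camera("scene")
q=proj(s,[tray(-.04,0,.02)])[0].astype(int)
a=cv2.resize(c["img"][230:330,190:290],None,fx=4,fy=4,interpolation=cv2.INTER_CUBIC)
b=cv2.resize(s["img"][q[1]-50:q[1]+50,q[0]-50:q[0]+50],None,fx=4,fy=4,interpolation=cv2.INTER_CUBIC)
cv2.imwrite("pics/s1.png",np.hstack([a,b])[:,:,::-1])
E
```

```text
clock: 5.22
tool_pos: [0.4861, 0.1494, 0.0568]
orientation: [180.0, 8.0, -164.8]
contact_force: [-0.0, -0.1, -2.0]
opening: 0.0135
grasp_force: 60.0
lip tray mm [-56.5   0.3   4.2] eul [15.2 -8.   0. ]
```

View pics/s1.png

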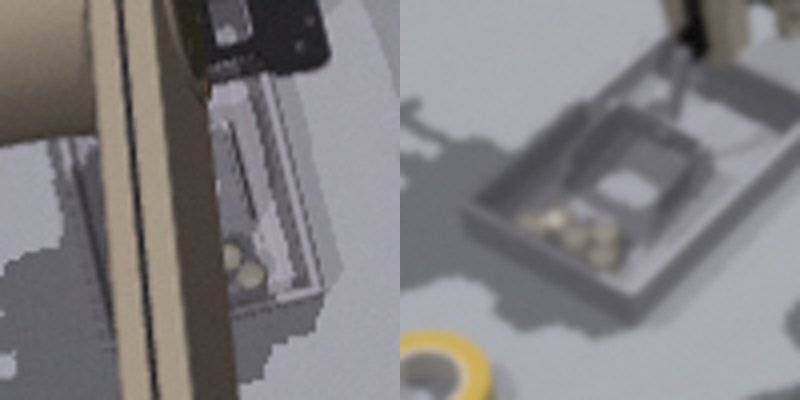

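Top left shows the arm hiding most of it. The scene crop shows the five cylinders bunched at the near wall around (570,235), just ahead of the lip. I'll keep pushing.

```bash
python3 -m pendant '[[[0,0.5,0,-0.07,0,0,0],[0,0.5,0,-0.07,0,0,0],[0,0.4,0,-0.06,0,0,0],[0,0,0,0,0,0,0]]]'
python3 - <<'E'
from h import *
lipnow(); s=arm.read_camera("scene")
q=proj(s,[tray(-.05,0,.02)])[0].astype(int)
b=cv2.resize(s["img"][q[1]-40:q[1]+40,q[0]-50:q[0]+50],None,fx=6,fy=6,interpolation=cv2.INTER_CUBIC)
cv2.imwrite("pics/s2.png",b[:,:,::-1])
E
```

```text
clock: 5.82
tool_pos: [0.4729, 0.1458, 0.0568]
orientation: [180.0, 8.0, -164.8]
contact_force: [0.6, -0.3, -2.2]
opening: 0.0136
grasp_force: 60.0
lip tray mm [-70.2   0.2   4.2] eul [15.2 -8.   0. ]
```

View pics/s2.png

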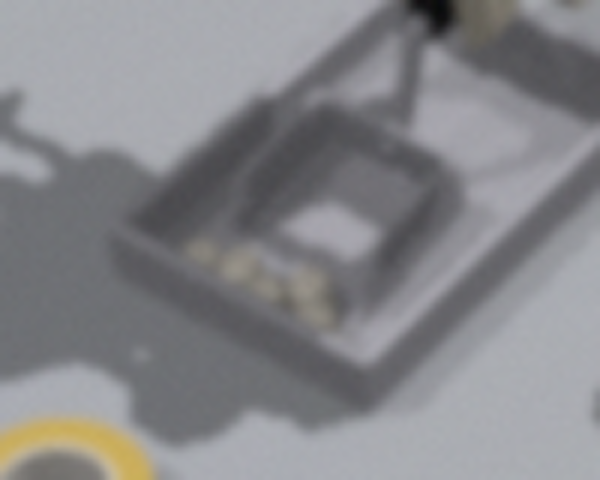

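```bash
python3 -m pendant '[[[0,0.4,0,-0.06,0,0,0],[0,0.35,0,-0.05,0,0,0],[0,0,0,0,0,0,0],[0,0,0,0,0,0,0]]]'
python3 - <<'E'
from h import *
lipnow(); scoop(tray(-.0755,0,.013),TY,0);scoop(tray(-.075,0,.027),TY,-16)
E
```

```text
clock: 6.38
tool_pos: [0.4658, 0.1439, 0.0569]
orientation: [-180.0, 8.0, -164.8]
contact_force: [1.3, -0.7, -0.9]
opening: 0.0135
grasp_force: 60.0
lip tray mm [-77.6   0.2   4.3] eul [15.2 -8.  -0. ]
shift cm [-0.73 -0.02  0.8 ]
turn [-0.  8. -0.]
shift cm [-1.08 -0.02  2.78]
turn [ 0. 24. -0.]
```

```bash
python3 -m pendant '[[[0,-0.36,0,0.4,0,4,0],[0,-0.36,0,0.4,0,4,0],[0,-0.2,0,0.46,0,5.3,0],[0,-0.25,0,0.46,0,5.3,0],[0,-0.3,0,0.44,0,5.4,0],[0,0,0,0,0,0,0]]]'
python3 - <<'E'
from h import *
lipnow(); s=arm.read_camera("scene")
q=proj(s,[tray(-.05,0,.02)])[0].astype(int)
b=cv2.resize(s["img"][q[1]-40:q[1]+40,q[0]-50:q[0]+50],None,fx=6,fy=6,interpolation=cv2.INTER_CUBIC)
cv2.imwrite("pics/s3.png",b[:,:,::-1])
E
```

```text
clock: 7.12
tool_pos: [0.4796, 0.1476, 0.0335]
orientation: [180.0, -16.2, -164.8]
contact_force: [-0.7, -0.7, -2.0]
opening: 0.0135
grasp_force: 60.0
lip tray mm [-75.3   0.2  30. ] eul [15.2 16.2  0. ]
```

View pics/s3.png

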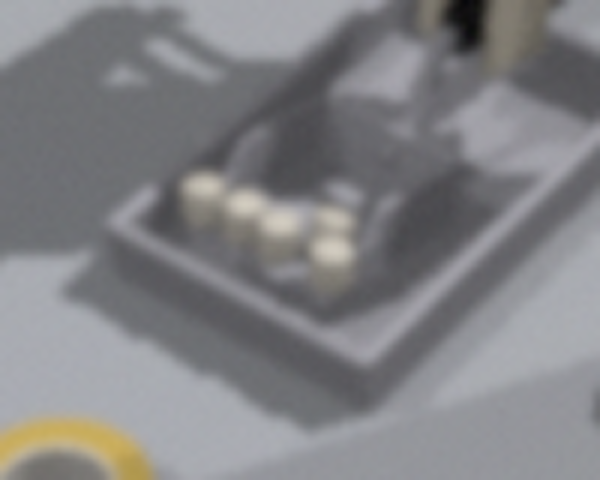

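```bash
python3 - <<'E'
from h import *
scoop(tray(-.0735,0,.08),TY,-16.2); scoop(tray(-.0735,0,.11),TY,-36)
E
python3 -m pendant '[[[0,0.15,0,-0.5,0,0,0],[0,0.3,0,-1,0,0,0],[0,0.3,0,-1,0,0,0],[0,0.3,0,-1,0,0,0],[0,0.3,0,-1,0,0,0],[0,0.1,0,-0.4,0,0,0],[0,0,0,0,0,0,0]]]'
python3 - <<'E'
from h import *
lipnow(); scoop(tray(-.0735,0,.11),TY,-36)
E
```

```text
shift cm [ 1.18 -0.02 -4.78]
turn [0.  0.2 0. ]
shift cm [ 1.45 -0.02 -3.55]
turn [ 0. 20.  0.]
clock: 8.05
tool_pos: [0.4794, 0.1476, 0.0868]
orientation: [-180.0, -16.0, -164.8]
contact_force: [1.1, -0.5, -1.9]
opening: 0.0136
grasp_force: 60.0
lip tray mm [-75.5   0.2  82.9] eul [15.2 16.  -0. ]
shift cm [-0.01 -0.02  1.5 ]
turn [-0. 20. -0.]
```

```bash
python3 -m pendant '[[[0,0,0,0.3,0,4,0],[0,0,0,0.3,0,4,0],[0,0,0,0.3,0,4,0],[0,0,0,0.3,0,4,0],[0,0,0,0.3,0,4,0],[0,0,0,0,0,0,0],[0,0,0,0,0,0,0]]]'
python3 - <<'E'
from h import *
l=lipnow(); s=arm.read_camera("scene")
q=proj(s,l[None])[0].astype(int)
b=cv2.resize(s["img"][q[1]-40:q[1]+40,q[0]-40:q[0]+60],None,fx=6,fy=6,interpolation=cv2.INTER_CUBIC)
cv2.imwrite("pics/s4.png",b[:,:,::-1])
E
```

```text
clock: 8.93
tool_pos: [0.4733, 0.146, 0.0726]
orientation: [180.0, -35.9, -164.8]
contact_force: [0.2, 0.0, -1.4]
opening: 0.014
grasp_force: 60.0
lip tray mm [-75.9   0.3 110.2] eul [15.2 35.9  0. ]
```

View pics/s4.png

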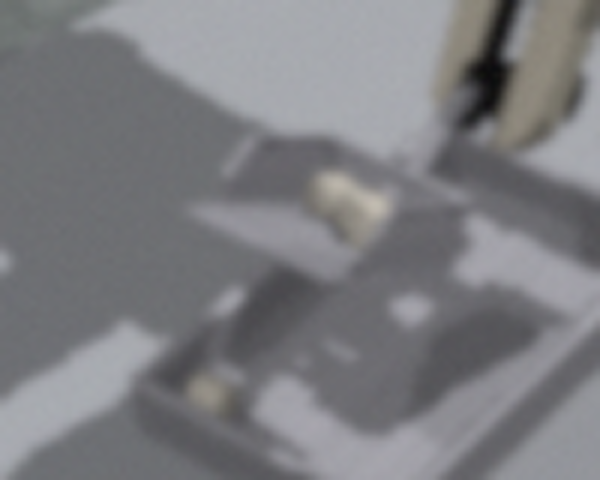

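```bash
python3 - <<'E'
from h import *
l=lipnow()
for n in("wrist","scene","top"):
    c=wrist() if n=="wrist" else arm.read_camera(n)
    cv2.imwrite(f"pics/{n}5.png",c["img"][:,:,::-1])
    im=c["img"].astype(int); m=((im[:,:,0]-im[:,:,2]>18)&(im.max(2)>110)&(im[:,:,0]-im[:,:,2]<70)).astype(np.uint8)
    print(n,"lip px",proj(c,[l]).round())
    for b,a in blobs(m,8,9000,(0,0,640,480)): print(b.round(),a, im[int(b[1]),int(b[0])])
E
```

```text
lip tray mm [-75.8   0.2 110.6] eul [15.2 35.9 -0. ]
wrist lip px [[321.  28.]]
[330.  17.] 648 [188 186 183]
[598.   1.] 8 [103  24  44]
[612.   2.] 42 [151 123 129]
[626.   3.] 42 [143 112 118]
[550.   7.] 9 [120  89  96]
[638.   4.] 21 [153 112 119]
[571.   8.] 34 [148 114 123]
[585.   9.] 39 [152 123 129]
[599.  11.] 40 [146 113 122]
[556.  16.] 12 [123  33  56]
[612.  12.] 33 [145 113 120]
[627.  13.] 28 [130  87  95]
[572.  18.] 24 [200 148 158]
[586.  19.] 20 [198 148 158]
[600.  20.] 21 [196 144 155]
[551.  24.] 10 [124  89  97]
[615.  22.] 23 [182 139 149]
[629.  23.] 23 [191 142 152]
[573.  28.] 24 [194 147 157]
[587.  30.] 24 [193 142 154]
[602.  31.] 23 [190 139 152]
[68. 36.] 58 [244 144  61]
[557.  36.] 11 [117  36  55]
[616.  32.] 23 [186 142 152]
[630.  34.] 22 [184 135 147]
[552.  40.] 10 [118  80  87]
[574.  38.] 18 [194 145 156]
[589.  40.] 21 [192 137 151]
[603.  41.] 23 [200 149 159]
[617.  43.] 27 [197 144 155]
[575.  49.] 25 [204 156 166]
[558.  55.] 15 [118  33  53]
[589.  50.] 24 [203 151 160]
[604.  52.] 23 [190 144 155]
[553.  58.] 10 [121  82  90]
[619.  5
[... 1161 characters left out ...]
23. 111.] 205 [119 110  95]
[304. 158.] 16 [148 141 129]
[504. 172.] 231 [101  95  83]
[515. 187.] 66 [114 107  93]
[ 30. 262.] 2420 [153 143 124]
[140. 248.] 366 [184  64  91]
[124. 250.] 24 [136  54  72]
[120. 252.] 25 [137  56  73]
[328. 268.] 96 [192  92   0]
[424. 269.] 8 [133  70  73]
[ 32. 296.] 625 [120 111  97]
[331. 283.] 10 [142 134 123]
[210. 306.] 162 [ 99  99 103]
[206. 303.] 111 [104 103 103]
[285. 347.] 38 [225 112   0]
[110. 433.] 6673 [85 80 74]
top lip px [[236. 303.]]
[193. 100.] 956 [155 142 126]
[193.  43.] 10 [114 104  94]
[267. 342.] 11 [135 115  69]
[244. 357.] 26 [185 159  95]
[258. 355.] 87 [137 135 143]
[ 16. 455.] 1460 [136 122 109]
[308. 452.] 3045 [136 124 111]
```

```bash
python3 - <<'E'
import cv2,numpy as np
a=cv2.imread("pics/wrist5.png")[0:260,180:460]; b=cv2.imread("pics/scene5.png")[185:265,200:290]
a=cv2.resize(a,None,fx=1.6,fy=1.6); b=cv2.resize(b,(344,416)[:2],interpolation=cv2.INTER_CUBIC)
cv2.imwrite("pics/v9.png",np.hstack([a,b]))
E
```

```text
(no output)
```

View pics/v9.png

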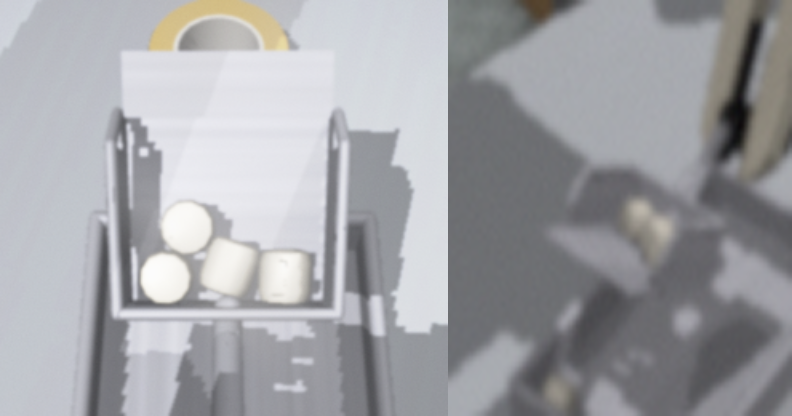

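```bash
python3 -m pendant '[[[0,0.6,0,-0.8,0,0,0],[0,1.4,0,-1.95,0,0,0],[0,1.4,0,-1.95,0,0,0],[0,1.4,0,-1.95,0,0,0],[0,1.4,0,-1.95,0,0,0],[0,0.7,0,-1,0,0,0],[0,0,0,0,0,0,0]]]'
cat >> h.py <<'E'
JAR=np.array([.4074,-.234,.096])
def log():
    p,R,s=tool(); q=s["joint_pos"]; open("log.txt","a").write(" ".join(map(str,[*p,q[1],q[2],q[4]]))+"\n")
E
python3 - <<'E'
from h import *
open("log.txt","w").write(".22552836 .55540583 .21761979 7.51421833 85.3268722 87.2614207\n.5445063 .16899907 .16451359 4.66814353 93.9685808 81.3765682\n")
log(); l=lipnow(); print(tool()[2]["joint_pos"])
a=np.radians(-32); u=np.array([np.cos(a),np.sin(a),0])
scoop(JAR-u*.0+[0,0,.12],-32,-36)
E
```

```text
clock: 10.0
tool_pos: [0.4748, 0.1463, 0.1927]
orientation: [-180.0, -35.8, -164.8]
contact_force: [-0.7, -0.2, -2.5]
opening: 0.0137
grasp_force: 60.0
lip tray mm [-7.45e+01  2.00e-01  2.30e+02] eul [15.2 35.8 -0. ]
[ 12.4428605   28.75761621  69.75691616  -1.81864508 117.25662835
 -93.06184494]
shift cm [  6.19 -43.35   6.25]
turn [-27.7   0.2  38.2]
```

```bash
python3 -m pendant '[[[0,0.2,-1.5,0.2,0,0,0],[0,0.4,-3,0.4,0,0,0],[0,0.6,-4.3,0.6,0,0,0],[0,0.6,-4.3,0.6,0,0,0],[0,0.6,-4.3,0.6,0,0,0],[0,0.6,-4.3,0.6,0,0,0],[0,0.6,-4.3,0.6,0,0,0],[0,0.6,-4.3,0.6,0,0,0],[0,0.6,-4.3,0.6,0,0,0],[0,0.6,-4.3,0.6,0,0,0]]]' && python3 -m pendant '[[[0,0.5,-3,0.5,0,0,0],[0,0.2,-1.5,0.2,0,0,0],[0,0,0,0,-3.5,0,4.8],[0,0,0,0,-3.5,0,4.8],[0,0,0,0,-3.5,0,4.8],[0,0,0,0,-3.5,0,4.8],[0,0,0,0,-3.5,0,4.8],[0,0,0,0,-3.5,0,4.8],[0,0,0,0,-3.5,0,4.8],[0,0,0,0,-3.4,0,4.8]]]'
python3 - <<'E'
from h import *
p,R,s=tool();log(); print(lipnow(),s["joint_pos"])
scoop(JAR+[0,0,.12],-32,-36); scoop(JAR+[0,0,.1],-32,-10); scoop(JAR+[0,0,.03],-32,60)
D=np.loadtxt("log.txt"); r=np.sqrt(D[:,0]**2+D[:,1]**2-.0512**2); q=np.radians(D[:,3:]); q23=q[:,0]+q[:,1]; t=q23+q[:,2]
s_,c_=np.sin,np.cos; n=len(r);o=np.ones(n);z=np.zeros(n)
A=np.r_[np.c_[o,z,s_(q[:,0]),c_(q23),s_(q23),s_(t)],np.c_[z,o,c_(q[:,0]),-s_(q23),c_(q23),c_(t)]]
x,*_=np.linalg.lstsq(A,np.r_[r,D[:,2]],rcond=None); print(x.round(3),(A@x-np.r_[r,D[:,2]]).round(4),np.linalg.cond(A))
E
```

```text
clock: 11.25
tool_pos: [0.5018, -0.2512, 0.1778]
orientation: [179.9, -36.1, -164.8]
contact_force: [0.8, -0.1, -2.1]
opening: 0.0136
grasp_force: 60.0
clock: 12.5
tool_pos: [0.5052, -0.2946, 0.1769]
orientation: [-180.0, -36.1, 147.6]
contact_force: [0.5, 0.8, -2.6]
opening: 0.0137
grasp_force: 60.0
lip tray mm [-123.1 -348.5  214.8] eul [-32.4  36.1  -0. ]
[ 0.40838905 -0.23310077  0.21480708] [-34.48058566  44.33725203  49.69483444  -1.43933168 122.07460784
 -92.4229829 ]
shift cm [ 0.11 -0.04 -0.1 ]
turn [ 0.2 -0.1 -0.3]
shift cm [ 1.73 -0.04 -3.15]
turn [  0.2 -26.1  -0.4]
shift cm [11.2  -0.11 -0.15]
turn [ -0.1 -96.1  -0.5]
[-0.001  0.319  0.37   0.061  0.554  0.38 ] [ 0.     -0.      0.     -0.      0.     -0.0001  0.0001 -0.    ] 94.25151370379649
```

```bash
python3 -m pendant '[[[0,0,0,0,-5.9,0,8.1],[0,0,0,0,-5.9,0,8.1],[0,0,0,0,-5.9,0,8.1],[0,0,0,0,-5.9,0,8.1],[0,0,0,0,-5.9,0,8.1],[0,0,0,0,-5.9,0,8.1],[0,0,0,0,-5.9,0,8.1],[0,0,0,0,-5.9,0,8.1],[0,0,0,0,-5.9,0,8.1],[0,0,0,0,0,0,0]]]'
python3 - <<'E'
from h import *
p,R,s=tool(); print(lipnow(),s["joint_pos"])
scoop(JAR+[0,0,.12],-122,-36); scoop(JAR+[0,0,.1],-122,-10); 
c=wrist();cv2.imwrite("pics/w6.png",c["img"][:,:,::-1])
E
```

```text
clock: 13.75
tool_pos: [0.5037, -0.2938, 0.1768]
orientation: [-179.9, -36.1, 57.5]
contact_force: [0.1, -0.1, -0.9]
opening: 0.0135
grasp_force: 60.0
lip tray mm [  37.8 -354.8  214.6] eul [-1.225e+02  3.610e+01 -1.000e-01]
[ 0.56532349 -0.19696294  0.21460679] [-56.13351118  14.48904052  89.50914725  32.62359265  92.02387589
 -27.19544633]
shift cm [ -9.3  -11.25  -6.94]
turn [ 0.2 -0.1 -0.4]
shift cm [ -7.68 -11.25  -9.99]
turn [  0.1 -26.1  -0.4]
```

```bash
python3 -m pendant '[[[0,-0.6,-0.7,-0.44,0,0,0],[0,-1.15,-1.4,-0.87,0,0,0],[0,-1.15,-1.4,-0.87,0,0,0],[0,-1.15,-1.4,-0.87,0,0,0],[0,-1.15,-1.4,-0.87,0,0,0],[0,-1.15,-1.4,-0.87,0,0,0],[0,-1.15,-1.4,-0.87,0,0,0],[0,-1.15,-1.4,-0.87,0,0,0],[0,-0.6,-0.7,-0.44,0,0,0],[0,0,0,0,0,0,0]]]'
cat >> h.py <<'E'
def pose(lip,yaw,pitch):
    S=Ro.from_euler("z",yaw,degrees=True)*Ro.from_euler("y",-pitch,degrees=True)
    return np.array(lip)+S.apply([.115,0,.037]),Ro.from_euler("xyz",[180,0,yaw+180],degrees=True)*Ro.from_rotvec([0,-pitch,0],degrees=True)
def chain(ps):
    p,R,_=tool()
    for lip,yaw,pitch in ps:
        p1,R1=pose(lip,yaw,pitch)
        print((R.inv().apply(p1-p)*100).round(2),(R.inv()*R1).as_rotvec(degrees=True).round(1)); p,R=p1,R1
E
python3 - <<'E'
from h import *
print((lipnow()-JAR).round(4),tool()[2]["joint_pos"].round(1))
u=Ro.from_euler("z",-122,degrees=True).apply([1,0,0])
ks=[(-36,.12),(-6,.05),(20,.014),(45,-.003),(65,-.004)]
pit=[-36,-29,-22,-15,-8,-2,4,10,16,22,28,34,40,46,52,58,65]
chain([(JAR+u*.015+[0,0,np.interp(a,*zip(*ks))],-122,a) for a in pit])
E
```

```text
clock: 15.05
tool_pos: [0.3484, -0.333, 0.1795]
orientation: [179.9, -36.1, 57.5]
contact_force: [0.1, 0.0, -2.0]
opening: 0.0131
grasp_force: 60.0
lip tray mm [-122.3 -352.   217.3] eul [-1.225e+02  3.610e+01  1.000e-01]
[ 0.0026 -0.0023  0.1213] [-71.4   7.2  97.5  27.6  98.8 -40.4]
[-1.24 -0.23 -0.76] [ 0.3 -0.1 -0.4]
[-0.42  0.   -0.05] [ 0. -7.  0.]
[-0.26  0.    0.05] [ 0. -7.  0.]
[-0.08 -0.    0.14] [ 0. -7. -0.]
[0.11 0.   0.2 ] [-0. -7. -0.]
[ 0.31 -0.   -0.17] [ 0. -6. -0.]
[ 0.42 -0.   -0.35] [ 0. -6. -0.]
[ 0.51 -0.   -0.35] [-0. -6.  0.]
[ 0.59  0.   -0.36] [-0. -6. -0.]
[ 0.64  0.   -0.52] [ 0. -6.  0.]
[ 0.6 -0.  -0.8] [ 0. -6. -0.]
[ 0.64 -0.   -0.82] [-0. -6.  0.]
[ 0.68  0.   -0.84] [ 0. -6. -0.]
[ 0.67  0.   -0.92] [ 0. -6. -0.]
[ 0.47 -0.   -1.16] [ 0. -6. -0.]
[ 0.47  0.   -1.16] [ 0. -6. -0.]
[ 0.57 -0.   -1.36] [-0. -7.  0.]
```

```bash
python3 -m pendant '[[[0,-1.24,-0.23,-0.76,0,0,0],[0,-0.42,0,-0.05,0,-7,0],[0,-0.26,0,0.05,0,-7,0],[0,-0.08,0,0.14,0,-7,0],[0,0.11,0,0.2,0,-7,0],[0,0.31,0,-0.17,0,-6,0],[0,0.42,0,-0.35,0,-6,0],[0,0,0,0,0,0,0],[0,0,0,0,0,0,0]]]'
python3 - <<'E'
from h import *
print((lipnow()-JAR).round(4),tool()[2]["joint_pos"].round(1))
c=wrist();im=c["img"].astype(int);cv2.imwrite("pics/w7.png",c["img"][:,:,::-1])
m=((im.min(2)>200)).astype(np.uint8)
print([(b.round(),a) for b,a in blobs(m,60,4000,(250,0,400,260))])
u=Ro.from_euler("z",-122,degrees=True).apply([1,0,0])
ks=[(-36,.12),(-6,.05),(20,.014),(45,-.003),(65,-.004)]
chain([(JAR+u*.015+[0,0,np.interp(a,*zip(*ks))],-122,a) for a in [10,16,22,28,34,40,46,52,58,65]])
E
```

```text
clock: 16.18
tool_pos: [0.3406, -0.3414, 0.1769]
orientation: [180.0, 3.8, 57.6]
contact_force: [-0.6, 0.2, -1.9]
opening: 0.0135
grasp_force: 60.0
lip tray mm [-134.  -359.6  132.3] eul [-122.4   -3.8    0. ]
[-0.0067 -0.0127  0.0363] [-48.3 -10.5 107.4  -3.7  82.1 -15.4]
[(array([295.,  35.]), np.int32(364)), (array([298.,  47.]), np.int32(623)), (array([311.,  76.]), np.int32(522)), (array([303., 112.]), np.int32(1465)), (array([367., 195.]), np.int32(1839)), (array([252., 145.]), np.int32(239)), (array([304., 145.]), np.int32(712)), (array([336., 166.]), np.int32(558)), (array([277., 169.]), np.int32(687)), (array([280., 229.]), np.int32(3627))]
[ 0.49 -0.02 -0.38] [-0.1 -6.1 -0.5]
[ 0.59  0.   -0.36] [-0. -6. -0.]
[ 0.64  0.   -0.52] [ 0. -6.  0.]
[ 0.6 -0.  -0.8] [ 0. -6. -0.]
[ 0.64 -0.   -0.82] [-0. -6.  0.]
[ 0.68  0.   -0.84] [ 0. -6. -0.]
[ 0.67  0.   -0.92] [ 0. -6. -0.]
[ 0.47 -0.   -1.16] [ 0. -6. -0.]
[ 0.47  0.   -1.16] [ 0. -6. -0.]
[ 0.57 -0.   -1.36] [-0. -7.  0.]
```

Lip is 15 mm handle-side of the jar centre and 36 mm over the rim, as planned. Now pouring.

```bash
python3 -m pendant '[[[0,0.49,0,-0.38,0,-6,-0.4],[0,0.59,0,-0.36,0,-6,0],[0,0.64,0,-0.52,0,-6,0],[0,0.6,0,-0.8,0,-6,0],[0,0.64,0,-0.82,0,-6,0],[0,0.68,0,-0.84,0,-6,0],[0,0.67,0,-0.92,0,-6,0],[0,0.47,0,-1.16,0,-6,0],[0,0.47,0,-1.16,0,-6,0],[0,0.57,0,-1.36,0,-7,0]]]'; python3 -m pendant '[[[0,0,0,0,0,0,0],[0,0,0,0,0,0,0],[0,0,0,0,0,0,0]]]'
python3 - <<'E'
from h import *
print((lipnow()-JAR).round(4),tool()[2]["joint_pos"].round(1))
c=wrist();cv2.imwrite("pics/w8.png",c["img"][:,:,::-1])
for n in("top","scene"): cv2.imwrite(f"pics/{n}8.png",arm.read_camera(n)["img"][:,:,::-1])
S=pose(JAR,0,0)
# scoop interior in wrist view: inspect brightness of interior grid
p,R,s=tool(); Sc=R*Ro.from_euler("xyz",[180,0,180],degrees=True).inv()
l=p-Sc.apply([.115,0,.037])
for x in range(4,68,8):
    q=proj(c,[l+Sc.apply([x/1000,y/1000,.006]) for y in range(-24,25,8)]).round().astype(int)
    print(x,q[3],[c["img"][v,u_].tolist() if 0<=v<480 and 0<=u_<640 else None for u_,v in q])
E
```

```text
clock: 17.48
tool_pos: [0.3919, -0.26, 0.2123]
orientation: [-180.0, 65.1, 57.8]
contact_force: [-0.2, -0.1, -1.6]
opening: 0.0138
grasp_force: 60.0
clock: 17.85
tool_pos: [0.3918, -0.2604, 0.2131]
orientation: [179.8, 64.8, 57.6]
contact_force: [0.4, -0.4, -2.2]
opening: 0.0131
grasp_force: 60.0
lip tray mm [-134.7 -360.2   93.3] eul [-122.4  -64.8    0.2]
[-0.0072 -0.0134 -0.0027] [ -2.2  16.  100.1 -53.5 102.5  37.2]
4 [321  38] [[210, 211, 220], [198, 198, 208], [196, 197, 206], [162, 162, 170], [164, 165, 173], [166, 166, 174], [201, 202, 211]]
12 [321  58] [[195, 195, 205], [197, 198, 207], [194, 195, 203], [162, 161, 169], [168, 169, 176], [165, 166, 173], [168, 168, 176]]
20 [321  78] [[205, 206, 216], [203, 205, 213], [203, 203, 212], [163, 164, 172], [161, 163, 170], [160, 160, 168], [159, 159, 166]]
28 [321  97] [[202, 203, 212], [204, 205, 215], [201, 203, 211], [161, 162, 169], [161, 160, 167], [159, 160, 167], [155, 156, 163]]
36 [321 116] [[161, 163, 168], [162, 163, 171], [160, 161, 167], [162, 163, 170], [162, 163, 170], [159, 158, 165], [158, 158, 165]]
44 [321 135] [[155, 156, 163], [155, 154, 163], [155, 155, 163], [154, 154, 162], [152, 152, 159], [152, 153, 160], [149, 151, 156]]
52 [321 153] [[155, 156, 162], [156, 157, 163], [155, 157, 163], [154, 155, 162], [154, 156, 161], [154, 154, 161], [151, 152, 158]]
60 [321 171] [[151, 151, 158], [149, 150, 156], [154, 155, 160], [151, 152, 158], [150, 152, 157], [151, 151, 158], [150, 151, 158]]
```

```bash
python3 -m pendant '[[[0,-3,0,-1.4,0,0,0],[0,-3,0,-1.4,0,0,0],[0,-3,0,-1.4,0,0,0],[0,0,0,0,0,9.3,0],[0,0,0,0,0,9.3,0],[0,0,0,0,0,9.3,0],[0,0,0,0,0,9.3,0],[0,0,0,0,0,9.3,0],[0,0,0,0,0,9.3,0],[0,0,0,0,0,9.2,0]]]'; python3 -m pendant '[[[0,0,0,0,0,0,-9.8],[0,0,0,0,0,0,-9.8],[0,0,0,0,0,0,-9.8],[0,0,0,0,0,0,-9.8],[0,0,0,0,0,0,-9.8],[0,0,0,0,0,0,-9.8],[0,0,0,0,0,0,-9.8],[0,0,0,0,0,0,-9.8],[0,0,0,0,0,0,-9.8],[0,0,0,0,0,0,-9.8]]]'; python3 -m pendant '[[[0,0,0,0,0,0,-9.8],[0,0,0,0,0,0,-9.8],[0,0,0,0,0,0,-9.8],[0,0,0,0,0,0,-9.8],[0,0,0,0,0,0,0]]]'
python3 - <<'E'
from h import *
lipnow(); print(tool()[2]["joint_pos"].round(1)); scoop(tray(.003,-.008,.10),20,0)
E
```

```text
clock: 19.25
tool_pos: [0.3919, -0.2599, 0.3134]
orientation: [179.8, -0.3, 58.0]
contact_force: [0.1, -0.5, -1.6]
opening: 0.0135
grasp_force: 60.0
clock: 20.5
tool_pos: [0.3914, -0.2598, 0.3121]
orientation: [180.0, 0.1, 156.2]
contact_force: [0.2, -0.2, -1.7]
opening: 0.0134
grasp_force: 60.0
clock: 21.12
tool_pos: [0.3915, -0.2597, 0.312]
orientation: [-180.0, 0.1, -164.9]
contact_force: [0.4, 0.2, -1.6]
opening: 0.0135
grasp_force: 60.0
lip tray mm [-261.3 -369.5  274.9] eul [15.1 -0.1 -0. ]
[-3.990e+01 -1.410e+01  9.640e+01  1.000e-01  9.770e+01 -1.449e+02]
shift cm [-26.28  37.21  17.53]
turn [-0.   0.1 -4.9]
```

```bash
python3 -m pendant '[[[0,-2.92,4.13,0.8,0,0,0],[0,-2.92,4.13,0.8,0,0,0],[0,-2.92,4.13,0.8,0,0,0],[0,-2.92,4.13,0.8,0,0,0],[0,-2.92,4.13,0.8,0,0,0],[0,-2.92,4.13,0.8,0,0,0],[0,-2.92,4.13,0.8,0,0,0],[0,-2.92,4.13,0.8,0,0,0],[0,-2.92,4.13,0.8,0,0,0],[0,0,0,0,0,0,-4.9]]]'; python3 -m pendant '[[[0,0,0,5,0,0,0],[0,0,0,5,0,0,0],[0,0,0,0,0,0,0],[0,0,0,0,0,0,0]]]'
python3 - <<'E'
from h import *
lipnow(); scoop(tray(.001,-.010,.0045),20,0)
c=wrist();cv2.imwrite("pics/w9.png",c["img"][:,:,::-1])
E
```

```text
clock: 22.38
tool_pos: [0.5482, 0.1709, 0.2386]
orientation: [179.9, -0.0, -159.9]
contact_force: [0.0, -0.2, -1.7]
opening: 0.0137
grasp_force: 60.0
clock: 22.88
tool_pos: [0.5495, 0.168, 0.1422]
orientation: [180.0, 0.2, -160.1]
contact_force: [-0.7, -0.3, 0.3]
opening: 0.0135
grasp_force: 60.0
lip tray mm [  3.7  -7.9 104.8] eul [19.9 -0.2  0. ]
shift cm [ 0.31 -0.18 10.07]
turn [ 0.   0.2 -0.1]
```

```bash
python3 -m pendant '[[[0,0.3,-0.1,4,0,0,0],[0,0,0,4,0,0,0],[0,0,0,1,0,0,0],[0,0,0,0.6,0,0,0],[0,0,0,0.4,0,0,0],[0,0,0,0,0,0,0],[0,0,0,0,0,0,0]]]'
python3 - <<'E'
from h import *
lipnow()
E
```

```text
clock: 23.8
tool_pos: [0.5467, 0.1662, 0.0412]
orientation: [180.0, 0.1, -160.0]
contact_force: [-3.1, -2.1, 3.9]
opening: 0.0137
grasp_force: 60.0
lip tray mm [ 0.6 -9.1  4. ] eul [20.  -0.1  0. ]
```

```bash
python3 -m pendant '[[[0.4,0,0,0,0,0,0],[0.4,0,0,0,0,0,0],[0.4,0,0,0,0,0,0],[0.4,0,0,-2,0,0,0],[0.4,0,0,-4,0,0,0],[0.4,0,0,-5,0,0,0],[0.4,0,0,-5,0,0,0],[0.4,0,0,-4,0,0,0],[0.4,0,0,0,0,0,0]]]'
python3 - <<'E'
from h import *
p,R,s=tool();print(p,s["joint_pos"].round(1))
c=wrist();cv2.imwrite("pics/w10.png",c["img"][:,:,::-1])
t=arm.read_camera("top");cv2.imwrite("pics/t10.png",t["img"][:,:,::-1]); im=t["img"]
k=(im.max(2)<45).astype(np.uint8); print("knob",[(ray(t,b,.125).round(4),a) for b,a in blobs(k,20,200,(428,195,452,222))])
q=ray(t,proj(t,[JAR]),.096);print(proj(t,[JAR]))
m=c["img"];a=cv2.resize(m[0:330,200:460],(400,508)); b=cv2.resize(im[240:320,382:462],(400,400),interpolation=cv2.INTER_CUBIC)
o=np.zeros((508,800,3),np.uint8);o[:,:400]=a;o[:400,400:]=b;cv2.imwrite("pics/v10.png",o[:,:,::-1])
E
```

```text
clock: 24.92
tool_pos: [0.5485, 0.1665, 0.2466]
orientation: [-180.0, 0.6, -160.0]
contact_force: [0.4, -0.2, -0.6]
opening: 0.0372
grasp_force: 0.0
[0.54850206 0.16646018 0.24656623] [ 11.7   2.1  88.    0.   89.3 -98.3]
knob [(array([[ 0.5439, -0.2623,  0.125 ]]), np.int32(87))]
[[422.99728703 280.92403497]]
```

View pics/v10.png

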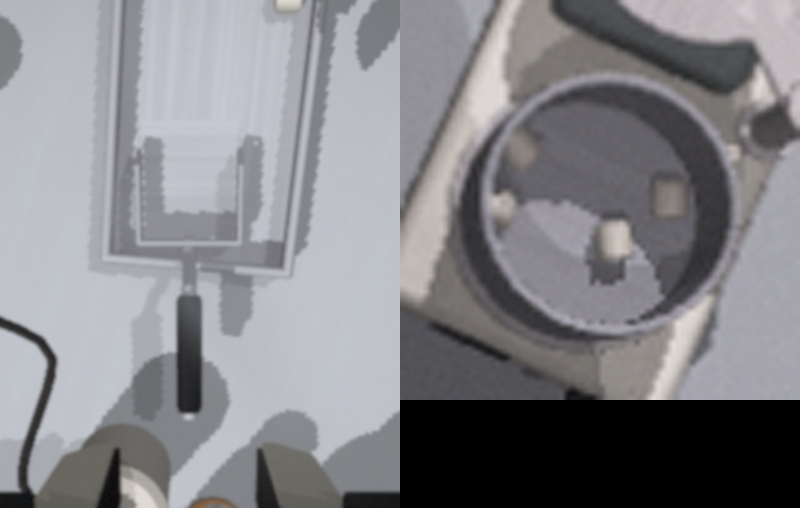

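```bash
python3 -m pendant '[[[0,0,0,0,0,0,9.9],[0,0,0,0,0,0,9.9],[0,0,0,0,0,0,9.9],[0,0,0,0,0,0,9.9],[0,0,0,0,0,0,9.9],[0,0,0,0,0,0,9.9],[0,0,0,0,0,0,9.9],[0,0,0,0,0,0,9.9],[0,0,0,0,0,0,9.9],[0,0,0,0,0,0,9.9]]]'
python3 - <<'E'
from h import *
print(tool()[2]["joint_pos"].round(1)); go([.5538,-.2926,.18],101.2)
E
```

```text
clock: 26.28
tool_pos: [0.5449, 0.1657, 0.2381]
orientation: [-179.8, -0.0, 100.7]
contact_force: [-0.4, -0.3, -0.6]
opening: 0.0003
grasp_force: 0.0
[11.7  2.5 88.5  0.  89.1  1. ]
shift cm [-45.2   -7.63   5.79]
turn [-0.2 -0.  -0.5]
```

```bash
python3 -m pendant '[[[0,-4.52,-0.76,0,0,0,0],[0,-4.52,-0.76,0,0,0,0],[0,-4.52,-0.76,0,0,0,0],[0,-4.52,-0.76,0,0,0,0],[0,-4.52,-0.76,0,0,0,0],[0,-4.52,-0.76,0,0,0,0],[0,-4.52,-0.76,0,0,0,0],[0,-4.52,-0.76,0,0,0,0],[0,-4.52,-0.76,0,0,0,0],[0,-4.52,-0.76,0,0,0,0]]]';python3 -m pendant '[[[0,0,0,3,0,0,0],[0,0,0,3,0,0,0],[0,0,0,0,0,0,0]]]'
python3 - <<'E'
from h import *
go([.5538,-.2926,.114],101.2); t=arm.read_camera("top"); im=t["img"]
P=np.array([.4439,-.3144])
th=np.radians(11.2); d=np.radians(8)
a=P+.112*np.array([np.cos(th),np.sin(th)]); b=P+.112*np.array([np.cos(th+d),np.sin(th+d)])
R=Ro.from_euler("xyz",[180,0,101.2],degrees=True); print("row",R.inv().apply([*(b-a),0])*100)
E
```

```text
clock: 27.52
tool_pos: [0.557, -0.2932, 0.2376]
orientation: [-179.9, -0.2, 101.0]
contact_force: [0.8, 0.1, 0.5]
opening: 0.0006
grasp_force: 0.0
clock: 27.9
tool_pos: [0.5552, -0.2907, 0.1746]
orientation: [-179.7, -0.4, 101.0]
contact_force: [-0.0, 0.0, -0.5]
opening: 0.0006
grasp_force: 0.0
shift cm [-0.2  -0.14  6.06]
turn [-0.3 -0.4 -0.2]
row [ 1.55873873e+00 -1.08997630e-01 -1.33483599e-17]
```

```bash
python3 -m pendant '[[[0,-0.2,-0.1,3,0,0,0],[0,0,0,2,0,0,0],[0,0,0,1,0,0,0],[0,0,0,0,0,0,0],[0,0.78,-0.03,0,0,0,-4],[0,0.78,-0.03,0,0,0,-4],[0,0.78,-0.03,0,0,0,-4],[0,0.78,-0.03,0,0,0,-4],[0,0.78,-0.03,0,0,0,-4],[0,0.78,-0.03,0,0,0,-4]]]'
python3 - <<'E'
from h import *
p,R,s=tool(); v=p[:2]-[.4439,-.3144]; print(np.hypot(*v),np.degrees(np.arctan2(v[1],v[0])),s["joint_pos"].round(1))
E
```

```text
clock: 29.2
tool_pos: [0.54, -0.2518, 0.1214]
orientation: [179.9, 0.1, 125.2]
contact_force: [1.4, -0.4, 0.0]
opening: 0.0004
grasp_force: 0.4
0.11469543147006861 33.055574580105976 [-30.   10.4  92.4   0.1  77.1 -65.2]
```

```bash
python3 -m pendant '[[[0,0.78,-0.05,0.4,0,0,-4],[0,0.78,-0.05,0,0,0,-4],[0,0.78,-0.05,0,0,0,-4],[0,0.78,-0.05,0,0,0,-4],[0,0.78,-0.05,0,0,0,-4],[0,0.78,-0.03,0,0,0,-4],[0,0.78,-0.03,0,0,0,-4],[0,0.78,-0.03,0,0,0,-4],[0,0.78,-0.03,0,0,0,-4],[0,0.78,-0.03,0,0,0,-4]]]'
python3 - <<'E'
from h import *
p,R,s=tool(); v=p[:2]-[.4439,-.3144]; print(np.hypot(*v),np.degrees(np.arctan2(v[1],v[0])),s["joint_pos"].round(1))
E
```

```text
clock: 30.45
tool_pos: [0.4764, -0.2089, 0.1173]
orientation: [180.0, 0.2, 165.2]
contact_force: [0.9, -0.0, 0.2]
opening: 0.0005
grasp_force: 0.4
0.11035543892231447 72.88597191316634 [-2.940e+01 -9.000e-01  1.048e+02  1.000e-01  7.600e+01 -1.046e+02]
```

```bash
python3 -m pendant '[[[0,0.78,0,0,0,0,-4],[0,0.78,0,0,0,0,-4],[0,0.78,0,0,0,0,-4],[0,0.78,0,0,0,0,-4],[0,0.78,0,0,0,0,-4],[0,0.78,0,0,0,0,-4],[0,0.78,0,0,0,0,-4],[0,0.4,0,0,0,0,-2],[0,0.2,0,0,0,0,0],[0,0,0,0,0,0,0]]]'
python3 - <<'E'
from h import *
p,R,s=tool(); v=p[:2]-[.4439,-.3144]; print(np.hypot(*v),np.degrees(np.arctan2(v[1],v[0])),s["joint_pos"].round(1),s["contact_force"])
E
```

```text
clock: 31.7
tool_pos: [0.4161, -0.2076, 0.1164]
orientation: [-180.0, 0.1, -165.0]
contact_force: [0.5, -0.7, 0.7]
opening: 0.0003
grasp_force: 0.2
0.11038417669219061 104.56124944634709 [-3.290e+01 -9.700e+00  1.131e+02  1.000e-01  7.650e+01 -1.379e+02] [ 0.54306549 -0.72078489  0.72780226]
```

```bash
python3 -m pendant '[[[0,0.2,0,0,0,0,0],[0,0.2,0,0,0,0,0],[0,0,0,0,0,0,0]]]';python3 -m pendant '[[[0,0.2,0.02,0,0,0,0],[0,0.2,0.02,0,0,0,0],[0,0,0,0,0,0,0]]]'
```

```text
clock: 32.08
tool_pos: [0.4151, -0.2077, 0.1165]
orientation: [-180.0, 0.4, -165.0]
contact_force: [15.8, 4.2, -4.3]
opening: 0.0005
grasp_force: 8.2
clock: 32.45
tool_pos: [0.4146, -0.2078, 0.1167]
orientation: [-179.9, 0.9, -164.9]
contact_force: [35.1, 6.3, -16.9]
opening: 0.0002
grasp_force: 17.7
```

```bash
python3 -m pendant '[[[0,-0.8,0,0,0,0,0],[0,-1.5,0,0,0,0,0],[0,-1,0,-3,0,0,0],[0,0,0,-5,0,0,0],[0,0,0,-5,0,0,0],[0,4,5,0,0,0,0],[0,4,5,0,0,0,0],[0,0,5,0,0,0,0],[0,0,5,0,0,0,0],[0,0,0,0,0,0,0]]]'
python3 - <<'E'
from h import *
t=arm.read_camera("top");im=t["img"];print(tool()[0])
k=(im.max(2)<45).astype(np.uint8); kp=proj(t,[[.3975,-.2125,.125]])[0]; print(kp)
x,y=kp.astype(int)
for b,a in blobs(k,20,200,(x-20,y-20,x+20,y+20)):
    q=ray(t,b,.125)[0]; v=q[:2]-[.4439,-.3144]; print(b,a,q,np.hypot(*v),np.degrees(np.arctan2(v[1],v[0])))
s=arm.read_camera("scene");cv2.imwrite("pics/s20.png",s["img"][:,:,::-1]);cv2.imwrite("pics/t20.png",im[:,:,::-1])
c0=cv2.imread("pics/top0.png")[:,:,::-1]
for n,(u,v) in dict(cup=(306,245)).items():
    o=((im[:,:,0]>180)&(im[:,:,2]<80)).astype(np.uint8);print([b for b,a in blobs(o,30,600,(280,225,335,265))])
E
```

```text
clock: 33.7
tool_pos: [0.3127, -0.0276, 0.2462]
orientation: [180.0, 0.1, -164.7]
contact_force: [-0.3, -0.6, 0.6]
opening: 0.0002
grasp_force: 0.0
[ 0.3131323  -0.02894824  0.2460645 ]
[414.86932723 284.76719079]
[413.825  285.1125] 80 [ 0.39686009 -0.21055918  0.125     ] 0.11399855010173975 114.37053419388693
[array([305.52863436, 244.18502203])]
```

```bash
python3 -c "
from bench import arm
print(arm.sign_off())"
```

```text
the job is handed in; nothing more can be done
None
```

I handed the job in at about 34 s of the 72 allowed: four cylinders are in the jar and one is still in the tray, the scoop lies blade down in the tray, and the cover is against its stop; the judge's verdict was not shown.

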